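# Spring the locked core drawer and pair the ferrite rings

## Task

Push the screwdriver's blade straight in through the slot in the sloping face of the console until the hidden catch lets go and the drawer springs fully out, then stand the screwdriver back upright in its holder, pushed fully home. Take the ferrite ring out of the drawer and lay it flat on top of the ring on the round plate, their edges in line. Do not shift the lower ring.

Things in the scene. Friction and masses are not known exactly. Their poses are not given: they have to be found in the camera images.
- console: Fixed grey box on the left, with a sloping face that looks up and obliquely to the right and towards the robot, 160 deep (its x), 130 wide (its y). Origin: centre of the underside; its -x side is the front. Front 50 high; the face rises from there at 35 deg to a flat top 120 high. The drawer is in the front, under the sloping face.
- slot (a point): Centre of the slot's mouth, on the outer surface of the sloping face, at (-30, 0, 85) in the console's frame. The slot is 10 along the slope and 18 across (y), through a panel 12 thick, with a thin steel surround. It runs square to the face: its inward direction in the console's frame is (0.574, 0, -0.819), that is 35 deg from vertical, down and into the console. The catch tab, a dark pad, lies hidden right behind it, 35 inside the mouth that way.
- tab (a joint): The hidden catch tab, m pushed in along the slot's inward direction: 0 at rest, stop at 0.010; lets the drawer go at about 0.0055. It springs back (3 N at rest, 8 N at the stop).
- drawer (a joint): The sprung drawer, m out of the console along the console's -x: 0 locked, 0.075 fully out. Once freed it runs out by itself in about 0.6 s and a 3.5 N spring holds it out. It is a flat tongue 80 wide (y), top 14 above the table, with a front flap 4 thick, 86 wide and 37 high, its inner face 30 in front of the ring's centre (take the ring across the console's y).
- drawer_nest (a point): Point on the top of the drawer's tongue (14 above the table), under the centre of the drawer ring; moves with the drawer. Four pins 3 high stand round the ring to keep it in place. With the drawer out it lies 45 in front of the console.
- holder: Fixed aluminium block 50 x 50, 92 high, upright, with low feet on two sides; a vertical square bore 12 wide goes through its middle. Origin: centre of the underside.
- holder_mouth (a point): Centre of the bore's mouth, on top of the holder (92 above the table).
- screwdriver: Screwdriver, 179 long, standing blade down in the holder's bore with the taper of its handle seated on the bore's rim, about 70 g. Its long axis is its own y: +y points to the handle end, -y to the blade; the axis runs through (0, y, 12.5) in its frame. Handle: y = 4 to 89, about 24 wide, tapering to the blade from y = 4 to -8; steel blade 6 wide below y = -8. The origin is 12.5 beside the axis. At home the axis is upright and the origin stands 96 above the table.
- screwdriver_tip (a point): Solid end of the blade, on the axis at y = -82.5 (the pictured flat tip reaches 7 further but touches nothing). At home 13 above the table.
- screwdriver_butt (a point): Top end of the handle, on the axis at y = 89.5.
- plate: Fixed round steel plate, 90 across, 6 thick. Origin: centre of the underside.
- lower_ring: Ferrite ring core, 36 across, 15 high, bore about 20, loose, lying flat on the plate near its middle. Origin: centre of the underside.
- drawer_ring: The same kind of ferrite ring, 36 across, 15 high, 50 g, lying flat in the drawer, hidden until the drawer is out. Origin: centre of the underside.

How it is judged (in metres and radians):
On the way, in this order (a step that is already met when the one before it is completed fails the run):
1. the screwdriver, in the slot, pushes the hidden tab in by more than 3 mm (value of joint tab above 0.003 m and contact force between screwdriver and tab above 1 N), for 0.05 s.
2. the drawer has sprung out by more than 68 mm (value of joint drawer above 0.068 m), for 0.1 s.
At the end, for the whole second after the job is handed in: Drawer out over 68 mm; screwdriver released in the holder, blade down, within 7 mm of its home height and 9 deg of upright; drawer ring released, flat (5 deg) and at rest on the lower ring, centres within 5 mm; lower ring flat, within 12 mm of its start (value of joint drawer above 0.068 m and z of screwdriver in the frame of holder below 0.103 m and horizontal distance between screwdriver_tip and holder_mouth below 0.008 m and angle between screwdriver's own y axis and vertical below 0.15 rad and horizontal distance between drawer_ring and lower_ring below 0.005 m and z of drawer_ring in the frame of lower_ring between 0.0135 and 0.0165 m and angle between each of drawer_ring, lower_ring's own z axis and vertical below 0.08 rad and distance of lower_ring from where it was at the start of the episode below 0.012 m and linear speed of each of drawer_ring, screwdriver below 0.02 m/s); the robot touches nothing.
It also fails if it takes over 72 s, if anything falls off the work surface, if the arm or the gripper's body presses on something with over 40 N, if the wrist force passes 120 N, or if a joint passes its speed limit or range.

## Robot

A 6-joint arm with a two-finger parallel gripper is mounted at the origin on a cart in front of the work surface, level with it; the furniture and walls round the work are solid. World frame = base frame: x ahead of the robot, y to its left, z up, the work surface at z = 0. Lengths are in m, angles in degrees, forces in N, time in s.
With the tool pointing down it reaches from about 0.4 to 0.825 m from the base axis. Payload 7 kg.
Tool frame: the origin (TCP) lies between the finger pads; the fingertips stand 14 mm ahead of it and the grasp point (between the pads) lies 5 mm behind it; z points along the fingers, y is the line along which they close (so a half turn about z gives the same grasp; the last joint's range is limited). The gripper opens to 85 mm and grips with 20 to 120 N. Pads are 22 mm wide; open, the fingers measure 114 mm over their backs; the gripper's body (76 mm by 85 mm) begins 54 mm behind the grasp point. The pads swing forward as they close: fully open they stand 13 mm farther back than shut.
Start: joints at [90.648, 20.546, 0.682, 0, -70.136, -16.507], TCP at [0.184, 0.649, 0.245] pointing down, gripper open.
Joint ranges: [-176.03, 176.03], [-82.01, 121.73], [-58.28, 71.71], [-173.87, 95.51], [-174.79, -0.11], [-173.66, 173.66]. Speed limits (degrees/s): [136.94, 136.94, 172.46, 180, 180, 180].

## Interface

Orientations are given as [roll, pitch, yaw] about the fixed x, y, z axes, in that order (R = Rz(yaw) Ry(pitch) Rx(roll)).
In Python, from rig import r, kinematics, telemetry, eyes, search_frame gives the robot as it stands. The module is installed in compiled form; this text tells all that it offers. Calls block until the motion is done:
- r.move_to(position, orientation): joint-space move of the TCP to a pose.
- r.move_l(position, rotation=None, rate=0.15, max_force=None): straight line of the TCP; rotation=None keeps the orientation; rate is the mean speed in m/s. With max_force (N) it stops when the force on the tool has changed by that much, and returns True; else False.
- r.move_j(angles): joint-space move.
- r.gripper_open() and r.grab(): open the fingers fully, or close them until they stop; the grip force is fixed at half the most.
- r.wait(seconds).
- kinematics.solve_ik(position, orientation): joint angles nearest the present ones, or None.
- telemetry.get_state(): the state.
- eyes.capture(name): name is "scene" or "top" or "wrist"; returns (picture, depth): 420x560x3 uint8, red, green, blue; 420x560 float32, m along the optical axis (not along the pixel's ray), 0 where there is no reading.
- eyes.calibration(name): a dict with "fov_y" (degrees; the focal length in pixels is half the picture's height over the tangent of half this angle, whatever the lens; pixels are square), "cx", "cy" (the principal point, pixels), "cam_to_world" (4x4, takes a point from camera to world coordinates). Camera axes: x right, y down, z forward; pixel columns grow to the right and rows downward; lengths in m; the calibration is good to about 2 mm. A picture is of the moment at which its call begins: read the wrist's pose just before it. calibration takes no time and is no camera call; for the wrist camera it gives the pose at the moment of the call.
A pose or a line that the arm cannot do raises r.MotionError and nothing moves.
- r.close_job(): hands the job in; it is judged then, once.
Trained networks look in the newest picture that a camera, given by its name, has taken for a name from the list of things; names that differ only in an ending like _2 or _b are one class to them, and where a whole thing is asked for, a point or a joint stands for the part that bears it (a point fixed in the world has none). Each returns a list of dicts, best first, with "score" (0 to 1); they miss things now and then, are a little off and sometimes report something else, mostly with a low value. They report only what shows in the picture. A call takes as long as a camera call.
- search_frame(camera, label): "at" ([x, y, z] in m, in world coordinates, good to about 4 mm: the middle of the surface that is visible of it).
The state is a dict: "time_s": time; "joints": joint angles; "qd": joint speeds; "tau": joint torques, N m; "ee_pos": TCP position; "tool_rot": TCP orientation; "contact_force": force on the tool from outside, world axes, zero at the start; "torque": the same for the moment, N m; "gripper_width": finger opening in m; "gripper_force": force on a finger pad.
Only numpy, scipy, OpenCV 4.12 (cv2) and the standard library are available. Lean on these libraries where they do the work, as an engineer would, in place of code of your own. Each camera call takes 0.05 s, during which the arm holds its last target. There are 200 camera calls.

## Working session

There is one attempt and no reset: what is moved stays moved. The work goes in short steps, each a Python script; the robot and the scene stay as the last script left them, time stands still between calls to the robot, and variables do not carry over. Pictures are saved under pics/ and viewed, at most 10 in all, crops included, and the job is handed in when it is done.

```bash
mkdir -p pics; cat > h.py <<'E'
import numpy as np, cv2
from rig import r, kinematics, telemetry, eyes, search_frame
from scipy.spatial.transform import Rotation as R
def cloud(name):
    c=eyes.calibration(name); p,d=eyes.capture(name)
    f=p.shape[0]/2/np.tan(np.radians(c["fov_y"])/2)
    v,u=np.mgrid[:p.shape[0],:p.shape[1]]
    P=np.stack([(u-c["cx"])/f*d,(v-c["cy"])/f*d,d],-1)
    T=np.array(c["cam_to_world"]); W=P@T[:3,:3].T+T[:3,3]; W[d==0]=np.nan
    return p,W
def save(p,n): cv2.imwrite("pics/"+n,p[...,::-1])
def st():
    s=telemetry.get_state(); print({k:np.round(s[k],3).tolist() for k in("time_s","ee_pos","tool_rot","contact_force","gripper_width","gripper_force")})
    return s
E
python3 - <<'E'
from h import *
ps=[]
for n in("scene","top"):
    p,W=cloud(n); ps.append(p); np.save(n+".npy",W)
    for l in("console","slot","holder","holder_mouth","screwdriver","screwdriver_butt","plate","lower_ring"):
        try: print(n,l,[(np.round(x["at"],3).tolist(),round(x["score"],2)) for x in search_frame(n,l)[:2]])
        except Exception as e: print(n,l,repr(e)[:80])
save(ps[0],"s0.png"); save(ps[1],"t0.png"); st()
E
```

```text
scene console [([0.564, 0.188, 0.074], 0.59)]
scene slot [([0.56, 0.187, 0.076], 0.91), ([0.531, -0.11, 0.148], 0.74)]
scene holder [([0.523, -0.114, 0.051], 0.55), ([0.53, -0.107, 0.148], 0.25)]
scene holder_mouth [([0.52, -0.118, 0.054], 0.77), ([0.564, 0.185, 0.074], 0.24)]
scene screwdriver [([0.531, -0.108, 0.149], 0.73)]
scene screwdriver_butt [([0.53, -0.11, 0.151], 0.81)]
scene plate [([0.489, -0.316, 0.004], 0.74)]
scene lower_ring [([0.492, -0.329, 0.02], 0.75)]
top console [([0.579, 0.207, 0.103], 0.78)]
top slot [([0.578, 0.214, 0.098], 0.81)]
top holder [([0.524, -0.088, 0.073], 0.72)]
top holder_mouth [([0.526, -0.092, 0.073], 0.73)]
top screwdriver [([0.531, -0.104, 0.179], 0.73)]
top screwdriver_butt [([0.531, -0.098, 0.186], 0.5)]
top plate [([0.497, -0.312, 0.007], 0.75)]
top lower_ring [([0.498, -0.317, 0.005], 0.45), ([0.49, -0.324, 0.019], 0.44)]
{'time_s': 0.9, 'ee_pos': [0.184, 0.649, 0.245], 'tool_rot': [179.998, -0.001, -15.86], 'contact_force': [0.207, -0.532, 0.299], 'gripper_width': 0.086, 'gripper_force': 0.0}
```

View pics/t0.png

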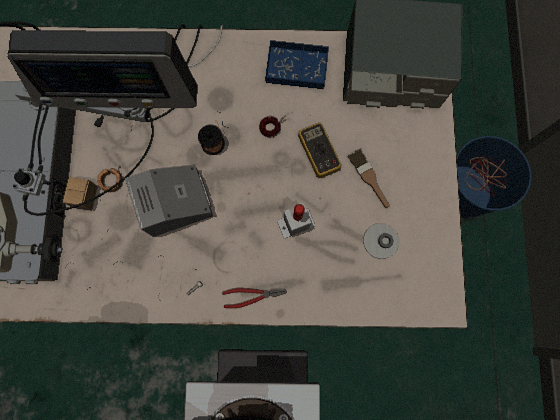

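View pics/s0.png

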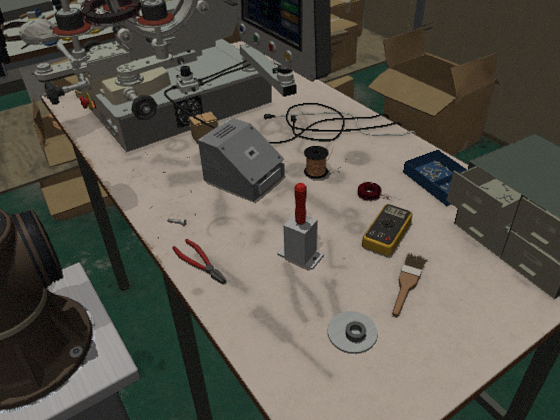

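```bash
cat > con.py <<'E'
from h import *
from scipy.optimize import minimize
def fitface(Q,z0=0.06,z1=0.113,c=(0.57,0.2),yaw=None):
    Q=Q[np.isfinite(Q).all(1)]; Q=Q[(np.hypot(Q[:,0]-c[0],Q[:,1]-c[1])<0.11)&(Q[:,2]>z0)&(Q[:,2]<z1)]
    rng=np.random.default_rng(0); best=None;bn=0
    for _ in range(1500):
        a,b,d=Q[rng.integers(len(Q),size=3)]; n=np.cross(b-a,d-a); l=np.linalg.norm(n)
        if l<1e-6: continue
        n/=l; n*=np.sign(n[2])
        if abs(np.degrees(np.arccos(n[2]))-35)>5: continue
        m=abs((Q-a)@n)<0.002
        if m.sum()>bn: bn=m.sum();best=m
    I=Q[best]; m=I.mean(0); n=np.linalg.svd(I-m,full_matrices=0)[2][2]; n*=np.sign(n[2])
    return I,m,n
E
python3 - <<'E'
from con import *
for n in("scene","top"):
    W=np.load(n+".npy").reshape(-1,3)
    I,m,nn=fitface(W)
    print(n,len(I),m,nn,"tilt",np.degrees(np.arccos(nn[2])),"yaw",np.degrees(np.arctan2(-nn[1],-nn[0])))
    ang=np.arctan2(-nn[1],-nn[0]); y=np.array([-np.sin(ang),np.cos(ang)]);x=np.array([np.cos(ang),np.sin(ang)])
    print(" y range",np.percentile(I[:,:2]@y,[0.5,99.5]), "slope xz at 85:", np.mean((I[:,:2]@x)-(I[:,2]-.085)/np.tan(np.radians(35))))
    # min-area rect of all console points
    Q=W[np.isfinite(W).all(1)];Q=Q[(np.hypot(Q[:,0]-.57,Q[:,1]-.2)<.14)&(Q[:,2]>.03)&(Q[:,2]<.13)]
    print(" rect",cv2.minAreaRect((Q[:,:2]*1000).astype(np.float32)))
    for nm,c,z0,z1 in(("holder",(.528,-.1),.085,.1),("butt",(.53,-.1),.17,.195),("handle",(.53,-.1),.12,.18),("ring",(.49,-.323),.014,.03),("plate",(.49,-.318),.004,.01)):
        Q=W[np.isfinite(W).all(1)];Q=Q[(np.hypot(Q[:,0]-c[0],Q[:,1]-c[1])<.06)&(Q[:,2]>z0)&(Q[:,2]<z1)]
        if len(Q)>4: print(" ",nm,len(Q),Q.mean(0).round(4),cv2.minAreaRect((Q[:,:2]*1000).astype(np.float32)))
E
```

```text
scene 1138 [0.59190623 0.18235049 0.08653371] [ 0.19467017 -0.52826726  0.82646066] tilt 34.26313922110595 yaw 110.2291942980706
 y range [-0.68726744 -0.55599625] slope xz at 85: -0.03575498906342741
 rect ((587.4302978515625, 207.2357177734375), (139.15420532226562, 170.09886169433594), 20.173297882080078)
  holder 395 [ 0.5328 -0.1068  0.0912] ((536.9683837890625, -100.36474609375), (54.52193069458008, 52.40751266479492), 19.84651756286621)
  butt 133 [ 0.5338 -0.1053  0.1801] ((536.0343017578125, -102.44718933105469), (24.93414306640625, 20.916370391845703), 53.50525665283203)
  handle 266 [ 0.532  -0.1075  0.1511] ((533.5905151367188, -104.93409729003906), (16.770904541015625, 22.075239181518555), 46.73884963989258)
  ring 235 [ 0.4924 -0.3256  0.0198] ((492.8564453125, -324.1229553222656), (35.350059509277344, 34.8035888671875), 60.65099334716797)
  plate 1227 [ 0.4927 -0.3159  0.0061] ((495.49224853515625, -319.6946716308594), (88.08578491210938, 97.52189636230469), 11.893599510192871)
top 1173 [0.59511807 0.18319781 0.08713201] [ 0.20102996 -0.52822335  0.82496488] tilt 34.41
[... 209 characters left out ...]
2246)
  holder 306 [ 0.5308 -0.1003  0.0917] ((536.4332275390625, -101.74406433105469), (50.80897521972656, 50.5985107421875), 22.00287437438965)
  butt 99 [ 0.5347 -0.1021  0.1827] ((535.4638671875, -102.20469665527344), (21.756309509277344, 22.62038230895996), 45.00373458862305)
  handle 57 [ 0.5289 -0.1011  0.1518] ((533.4523315429688, -102.12889862060547), (18.256568908691406, 22.844036102294922), 15.489578247070312)
  ring 122 [ 0.4936 -0.3248  0.0205] ((493.94451904296875, -324.86712646484375), (34.32037353515625, 35.67820358276367), 27.972665786743164)
  plate 665 [ 0.4947 -0.3148  0.0065] ((485.69921875, -319.526123046875), (108.69528198242188, 107.07948303222656), 56.36493682861328)
```

```bash
cat >> h.py <<'E'
YAW=np.radians(110.5); CX=np.array([np.cos(YAW),np.sin(YAW),0]); CY=np.array([-np.sin(YAW),np.cos(YAW),0])
INW=0.5736*CX+np.array([0,0,-0.8192])
def orient(z,phi,ref=CY):
    "tool z along z; tool y = ref (perpendicular part) turned phi deg about z"
    z=z/np.linalg.norm(z); y=ref-(ref@z)*z; y/=np.linalg.norm(y)
    M=np.stack([np.cross(y,z),y,z],1)
    return R.from_matrix(R.from_rotvec(np.radians(phi)*z).as_matrix()@M).as_euler("xyz",degrees=True)
DOWN=np.array([0,0,-1.])
E
python3 - <<'E'
from h import *
slot=np.array([.597,.178,.085])
for phi in range(-180,180,30):
    o=orient(INW,phi); out=[]
    for d in(.25,.17,.085):
        q=kinematics.solve_ik(slot-INW*d,o); out.append(None if q is None else np.round(q).astype(int).tolist())
    q=kinematics.solve_ik([.535,-.102,.145],orient(DOWN,phi)); out.append(None if q is None else np.round(q).astype(int).tolist())
    print(phi,out)
c=eyes.calibration("wrist"); T=np.array(c["cam_to_world"]); s=telemetry.get_state()
B=np.eye(4);B[:3,:3]=R.from_euler("xyz",s["tool_rot"],degrees=True).as_matrix();B[:3,3]=s["ee_pos"]
print(np.round(np.linalg.inv(B)@T,3),c["fov_y"])
E
```

```text
-180 [[1, 26, 20, -33, -96, -160], [4, 27, 12, -33, -87, -159], [8, 28, 6, -35, -78, -157], [10, 13, -24, 0, -53, -169]]
-150 [[1, 26, 20, -33, -96, 170], [4, 27, 12, -33, -87, 171], [8, 28, 6, -35, -78, 173], [10, 13, -24, 0, -53, 161]]
-120 [[1, 26, 20, -33, -96, 140], [4, 27, 12, -33, -87, 141], [8, 28, 6, -35, -78, 143], [10, 13, -24, 0, -53, 131]]
-90 [[1, 26, 20, -33, -96, 110], [4, 27, 12, -33, -87, 111], [8, 28, 6, -35, -78, 113], [10, 13, -24, 0, -53, 101]]
-60 [[1, 26, 20, -33, -96, 80], [4, 27, 12, -33, -87, 81], [8, 28, 6, -35, -78, 83], [10, 13, -24, 0, -53, 71]]
-30 [[1, 26, 20, -33, -96, 50], [4, 27, 12, -33, -87, 51], [8, 28, 6, -35, -78, 53], [10, 13, -24, 0, -53, 41]]
0 [[1, 26, 20, -33, -96, 20], [4, 27, 12, -33, -87, 21], [8, 28, 6, -35, -78, 23], [10, 13, -24, 0, -53, 11]]
30 [[1, 26, 20, -33, -96, -10], [4, 27, 12, -33, -87, -9], [8, 28, 6, -35, -78, -7], [10, 13, -24, 0, -53, -19]]
60 [[1, 26, 20, -33, -96, -40], [4, 27, 12, -33, -87, -39], [8, 28, 6, -35, -78, -37], [10, 13, -24, 0, -53, -49]]
90 [[1, 26, 20, -33, -96, -70], [4, 27, 12, -33, -87, -69], [8, 28, 6, -35, -78, -67], [10, 13, -24, 0, -53, -79]]
120 [[1, 26, 20, -33, -96, -100], [4, 27, 12, -33, -87, -99], [8, 28, 6, -35, -78, -97], [10, 13, -24, 0, -53, -109]]
150 [[1, 26, 20, -33, -96, -130], [4, 27, 12, -33, -87, -129], [8, 28, 6, -35, -78, -127], [10, 13, -24, 0, -53, -139]]
[[-0.001 -0.96  -0.281  0.07 ]
 [ 1.    -0.001 -0.001  0.001]
 [ 0.001 -0.281  0.96  -0.129]
 [ 0.     0.     0.     1.   ]] 60.593019075608275
```

```bash
python3 - <<'E'
from con import *
r.move_to([.2,.55,.42],orient(DOWN,0)) 
slot=np.array([.597,.178,.085])
r.move_to(slot-INW*.2,orient(INW,0)); r.wait(.2)
p,W=cloud("wrist"); save(p,"w1.png"); np.save("w1.npy",W)
print([(np.round(x["at"],4).tolist(),round(x["score"],2)) for x in search_frame("wrist","slot")[:2]])
I,m,n=fitface(W.reshape(-1,3),.055,.115)
print(len(I),m,n,np.degrees(np.arccos(n[2])),np.degrees(np.arctan2(-n[1],-n[0])))
r.move_to([.535,-.102,.33],orient(DOWN,0)); r.wait(.2)
p,W=cloud("wrist"); save(p,"w2.png"); np.save("w2.npy",W)
for l in("screwdriver_butt","holder"):print(l,[(np.round(x["at"],4).tolist(),round(x["score"],2)) for x in search_frame("wrist",l)[:2]])
Q=W.reshape(-1,3)
for z0,z1 in((.085,.1),(.12,.176),(.176,.195)):
    q=Q[(np.hypot(Q[:,0]-.535,Q[:,1]+.102)<.05)&(Q[:,2]>z0)&(Q[:,2]<z1)]; print(len(q),q.mean(0).round(4),cv2.minAreaRect((q[:,:2]*1000).astype(np.float32)))
st()
E
```

```text
[([0.5978, 0.1756, 0.0811], 0.87)]
14847 [0.596541   0.17838805 0.08369049] [ 0.20022023 -0.53707648  0.81942706] 34.97251819424385 110.44527856734867
screwdriver_butt [([0.5361, -0.108, 0.1818], 0.86), ([0.5833, 0.1233, 0.0185], 0.43)]
holder [([0.5492, -0.1154, 0.0913], 0.87)]
1589 [ 0.5381 -0.1072  0.0919] ((536.095458984375, -101.4608154296875), (49.96818161010742, 50.16426467895508), 22.016469955444336)
257 [ 0.5391 -0.1101  0.1467] ((538.8109130859375, -107.952880859375), (22.85671043395996, 11.194128036499023), 31.39086151123047)
695 [ 0.5362 -0.1035  0.1835] ((535.9408569335938, -102.47991180419922), (23.252777099609375, 22.889633178710938), 67.98780822753906)
{'time_s': 5.683, 'ee_pos': [0.535, -0.102, 0.329], 'tool_rot': [179.909, 0.04, -69.518], 'contact_force': [-0.114, -0.154, -0.802], 'gripper_width': 0.085, 'gripper_force': 0.0}
```

View pics/w1.png

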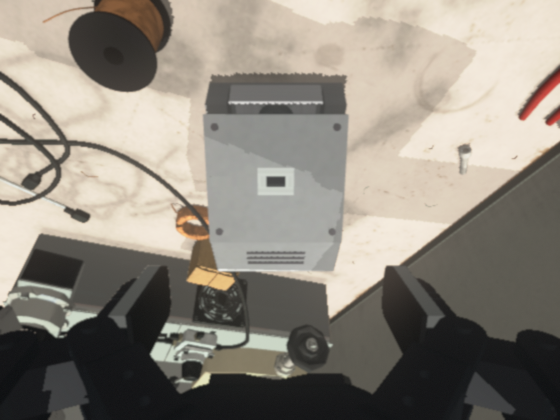

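View pics/w2.png

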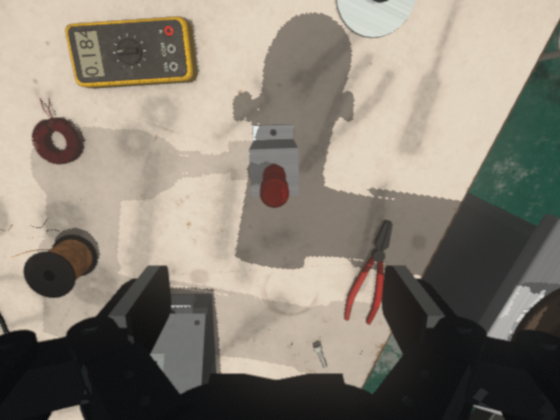

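```bash
cat >> h.py <<'E'
def pixray(u,v,c):
    f=210/np.tan(np.radians(c["fov_y"])/2); T=np.array(c["cam_to_world"])
    return T[:3,3],T[:3,:3]@np.array([(u-c["cx"])/f,(v-c["cy"])/f,1])
E
python3 - <<'E'
from h import *
p=cv2.imread("pics/w1.png"); W=np.load("w1.npy")
g=p[168:196,258:294].max(2); m=(g<110).astype(np.uint8)
v,u=np.nonzero(m); print(m.sum(),u.mean()+258,v.mean()+168,u.min()+258,u.max()+258,v.min()+168,v.max()+168)
# map pixel->world on face by fitting homography on planar points
n=np.array([.2002,-.5371,.8194]); m0=np.array([.59654,.17839,.08369])
V,U=np.mgrid[110:240,210:342]; X=W[110:240,210:342]; ok=abs((X-m0)@n)<.0015
H,_=cv2.findHomography(np.stack([U[ok],V[ok]],1).astype(float),np.stack([(X-m0)@CY,(X-m0)@np.cross(CY,n)],-1)[ok])
def px(u,v):
    a=H@[u,v,1];a=a/a[2]; return m0+a[0]*CY+a[1]*np.cross(CY,n)
s=px(u.mean()+258,v.mean()+168); print("slot",s, "surround",px(275.5,181.2))
# face centre across y and top/front edge check
e=[px(uu,vv) for uu,vv in((206,180),(346,180))]; print((e[0]+e[1])/2, np.linalg.norm(e[1]-e[0]))
r.move_l([.5361,-.1018,.141],rate=.12); r.grab(); s=st()
r.move_l([.5361,-.1018,.141+.13],rate=.12); s=st()
E
```

```text
160 275.39375 181.0 267 284 177 185
slot [0.59609877 0.18033351 0.08507155] surround [0.59595051 0.18044547 0.08518123]
[0.59583758 0.17939888 0.08452313] 0.13108611467245407
{'time_s': 8.008, 'ee_pos': [0.536, -0.102, 0.141], 'tool_rot': [179.997, -0.001, -69.502], 'contact_force': [-0.577, 0.589, 0.709], 'gripper_width': 0.022, 'gripper_force': 58.37}
{'time_s': 9.242, 'ee_pos': [0.536, -0.102, 0.27], 'tool_rot': [179.921, 0.031, -69.506], 'contact_force': [0.099, -0.559, -1.242], 'gripper_width': 0.022, 'gripper_force': 58.513}
```

```bash
python3 - <<'E'
from h import *
slot=np.array([.5961,.1803,.0851]); o=orient(INW,0)
r.move_to([.57,.06,.30],o)
r.move_to(slot-INW*(.128+.02),o); r.wait(.3); st()
c=eyes.calibration("wrist")
p,W=cloud("wrist"); np.save("w3.npy",W); cv2.imwrite("pics/w3full.png",p[...,::-1])
T=np.array(c["cam_to_world"]); f=210/np.tan(np.radians(c["fov_y"])/2)
def proj(P):
    q=T[:3,:3].T@(P-T[:3,3]); return q[0]/q[2]*f+c["cx"],q[1]/q[2]*f+c["cy"]
print("slot px",proj(slot),"tip px",proj(slot-INW*.02),"butt-side",proj(slot-INW*.07))
cr=p[90:290,170:390]; save(cv2.resize(cr,None,fx=3,fy=3,interpolation=cv2.INTER_CUBIC)[:600,:660],"w3.png")
E
```

```text
{'time_s': 10.783, 'ee_pos': [0.626, 0.1, 0.208], 'tool_rot': [-179.821, 34.939, -69.42], 'contact_force': [-0.41, -0.628, -0.623], 'gripper_width': 0.021, 'gripper_force': 58.549}
slot px (np.float64(275.4675088626332), np.float64(192.84384066488818)) tip px (np.float64(275.34692255625447), np.float64(199.4400615182829)) butt-side (np.float64(274.9532629175708), np.float64(220.97373309182652))
```

View pics/w3.png

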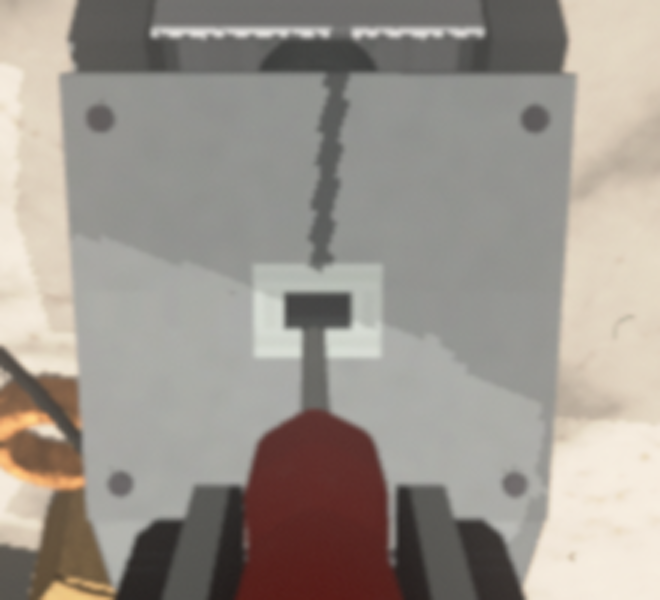

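```bash
python3 - <<'E'
from h import *
slot=np.array([.5961,.1803,.0851]); o=orient(INW,0)
at=lambda d: slot-INW*.128+INW*d
h=r.move_l(at(.020),o,rate=.05,max_force=8); print(h); s=st()
print("depth",(np.array(s["ee_pos"])-at(0))@INW)
if not h:
    for d,mf in((.033,12),(.0435,25)):
        h=r.move_l(at(d),o,rate=.04,max_force=mf); s=st(); print(h,(np.array(s["ee_pos"])-at(0))@INW, "axial F",np.array(s["contact_force"])@INW)
        if h: break
    r.wait(.3); st()
p,W=cloud("scene"); save(p[90:230,150:350],"s4.png"); 
for l in("drawer_ring","drawer"):print(l,[(np.round(x["at"],4).tolist(),round(x["score"],2)) for x in search_frame("scene",l)[:3]])
E
```

```text
False
{'time_s': 11.783, 'ee_pos': [0.618, 0.122, 0.174], 'tool_rot': [-179.965, 34.982, -69.474], 'contact_force': [0.435, 0.05, -0.673], 'gripper_width': 0.022, 'gripper_force': 58.549}
depth 0.01968208678770371
{'time_s': 12.258, 'ee_pos': [0.615, 0.129, 0.163], 'tool_rot': [179.965, 35.002, -69.505], 'contact_force': [-0.197, -0.434, -0.457], 'gripper_width': 0.022, 'gripper_force': 58.549}
False 0.03328421992630492 axial F 0.18057239897954452
{'time_s': 12.675, 'ee_pos': [0.614, 0.135, 0.155], 'tool_rot': [-179.929, 34.953, -69.462], 'contact_force': [1.389, -3.369, 5.131], 'gripper_width': 0.022, 'gripper_force': 59.215}
False 0.04286905091802894 axial F -6.292759232038565
{'time_s': 12.975, 'ee_pos': [0.613, 0.135, 0.155], 'tool_rot': [-179.95, 34.981, -69.488], 'contact_force': [2.096, -3.098, 4.008], 'gripper_width': 0.022, 'gripper_force': 59.287}
drawer_ring [([0.629, 0.0929, 0.0237], 0.47)]
drawer [([0.6172, 0.1043, 0.0119], 0.6)]
```

View pics/s4.png

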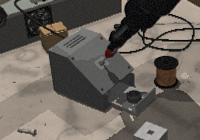

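```bash
python3 - <<'E'
from h import *
slot=np.array([.5961,.1803,.0851]); o=orient(INW,0)
at=lambda d: slot-INW*.128+INW*d
r.move_l(at(-.06),o,rate=.12)
d=orient(DOWN,0)
r.move_to([.5361,-.1018,.271],d); r.wait(.2); st()
c=eyes.calibration("wrist"); p,W=cloud("wrist"); save(cv2.resize(p[90:290,170:390],None,fx=3,fy=3),"w5.png")
h=r.move_l([.5361,-.1018,.19],d,rate=.08,max_force=6); print(h); st()
if not h:
    h=r.move_l([.5361,-.1018,.137],d,rate=.06,max_force=14); print(h); st()
E
```

```text
{'time_s': 15.183, 'ee_pos': [0.537, -0.102, 0.27], 'tool_rot': [179.901, 0.073, -69.524], 'contact_force': [-0.1, 0.079, -1.219], 'gripper_width': 0.022, 'gripper_force': 58.543}
False
{'time_s': 16.392, 'ee_pos': [0.536, -0.102, 0.191], 'tool_rot': [-179.948, -0.02, -69.493], 'contact_force': [0.179, -0.453, -0.648], 'gripper_width': 0.022, 'gripper_force': 58.546}
True
{'time_s': 17.175, 'ee_pos': [0.536, -0.102, 0.14], 'tool_rot': [179.942, -0.021, -69.472], 'contact_force': [-0.32, 0.916, 3.625], 'gripper_width': 0.022, 'gripper_force': 58.943}
```

```bash
python3 - <<'E'
from h import *
d=orient(DOWN,0)
r.gripper_open(); r.wait(.2); r.move_l([.5361,-.1018,.33],d,rate=.2)
p,W=cloud("wrist"); Q=W.reshape(-1,3)
q=Q[(np.hypot(Q[:,0]-.535,Q[:,1]+.102)<.05)&(Q[:,2]>.17)&(Q[:,2]<.2)]; print("butt",len(q),q.mean(0).round(4),np.nanmax(q[:,2]),cv2.minAreaRect((q[:,:2]*1000).astype(np.float32))[:2])
r.move_to([.6294,.0913,.22],d); r.wait(.2)
p,W=cloud("wrist"); save(p,"w6.png"); np.save("w6.npy",W); Q=W.reshape(-1,3)
print("ring",[(np.round(x["at"],4).tolist(),round(x["score"],2)) for x in search_frame("wrist","drawer_ring")[:2]])
L=Q-np.array([.6294,.0913,0]); a=L@CX; b=L@CY
m=(abs(a)<.028)&(abs(b)<.03)&(Q[:,2]>.025)&(Q[:,2]<.033); q=np.stack([a,b],1)[m]*1000
print(m.sum(),cv2.minEnclosingCircle(q.astype(np.float32)),cv2.minAreaRect(q.astype(np.float32)),np.median(Q[m,2]))
m=(abs(a)<.045)&(abs(b)>.04)&(abs(b)<.075)&(Q[:,2]>.02)&(Q[:,2]<.2); print("obst",m.sum(),(np.stack([a,b,Q[:,2]],1)[m].min(0),np.stack([a,b,Q[:,2]],1)[m].max(0)) if m.any() else "")
st()
E
```

```text
butt 733 [ 0.5381 -0.1011  0.1825] 0.18701224706655717 ((537.831787109375, -99.52899169921875), (22.673316955566406, 23.660051345825195))
ring [([0.6319, 0.0885, 0.0278], 0.87)]
835 ((-0.28108853101730347, 0.30832287669181824), 18.084068298339844) ((-0.4862403869628906, 0.7063140869140625), (35.024269104003906, 35.5067024230957), 89.42159271240234) 0.028808739453383525
obst 160 (array([-0.03400367, -0.06435369,  0.02002441]), array([0.04499939, 0.06517773, 0.05224325]))
{'time_s': 20.417, 'ee_pos': [0.63, 0.09, 0.221], 'tool_rot': [-179.908, 0.007, -69.569], 'contact_force': [0.157, -0.219, -0.025], 'gripper_width': 0.086, 'gripper_force': 0.0}
```

View pics/w6.png

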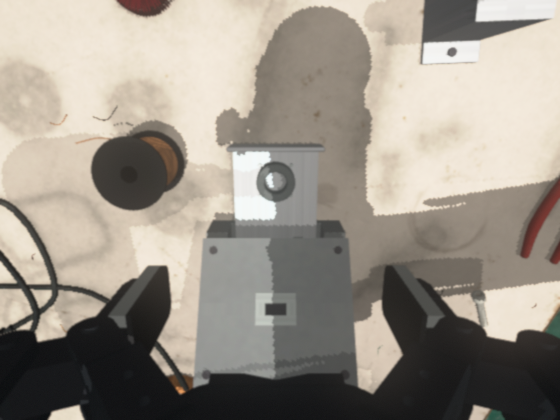

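```bash
python3 - <<'E'
from h import *
d=orient(DOWN,0); c=np.array([.6294,.0913,0])-.0003*CX+.0005*CY
h=r.move_l(c+[0,0,.030],d,rate=.12,max_force=10); print(h); st()
if not h:
    r.grab(); st()
    r.move_l(c+[0,0,.20],d,rate=.15); st()
    p,W=cloud("wrist"); save(p[120:420,130:430],"w7.png")
E
```

```text
False
{'time_s': 22.15, 'ee_pos': [0.629, 0.091, 0.031], 'tool_rot': [-179.928, 0.001, -69.494], 'contact_force': [-1.215, 0.073, -0.386], 'gripper_width': 0.085, 'gripper_force': 0.0}
{'time_s': 22.692, 'ee_pos': [0.629, 0.091, 0.031], 'tool_rot': [-179.97, -0.008, -69.486], 'contact_force': [-1.123, -0.699, 4.996], 'gripper_width': 0.033, 'gripper_force': 59.368}
{'time_s': 23.975, 'ee_pos': [0.628, 0.091, 0.199], 'tool_rot': [179.895, 0.01, -69.511], 'contact_force': [0.469, 0.24, -0.803], 'gripper_width': 0.033, 'gripper_force': 59.561}
```

View pics/w7.png

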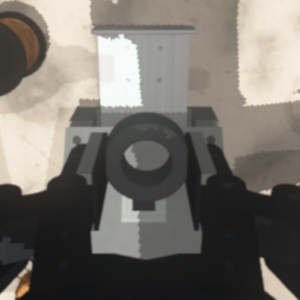

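```bash
cat > look.py <<'E'
from h import *
def circ(W,c,z0,z1,rad=.03):
    Q=W.reshape(-1,3); Q=Q[np.isfinite(Q).all(1)]
    q=Q[(np.hypot(Q[:,0]-c[0],Q[:,1]-c[1])<rad)&(Q[:,2]>z0)&(Q[:,2]<z1)]
    (x,y),rr=cv2.minEnclosingCircle((q[:,:2]*1000).astype(np.float32)); n=np.linalg.svd(q-q.mean(0),full_matrices=0)[2][2]
    print(len(q),"circle",x,y,rr,"rect",cv2.minAreaRect((q[:,:2]*1000).astype(np.float32)),"z",np.median(q[:,2]),"n",n.round(3)); return q
E
python3 - <<'E'
from look import *
d=orient(DOWN,0)
t=np.array([.4934,-.3246,0])
r.move_to(t+.07*CX+[0,0,.2],d); r.wait(.3); s=st(); e=np.array(s["ee_pos"])
p,W=cloud("wrist"); save(p,"w8.png"); np.save("w8.npy",W)
print("held"); circ(W,e,e[2]-.006,e[2]+.004,.025)
print("lower"); circ(W,t,.0175,.026)
print([(np.round(x["at"],4).tolist(),round(x["score"],2)) for x in search_frame("wrist","lower_ring")[:3]])
E
```

```text
{'time_s': 25.758, 'ee_pos': [0.469, -0.259, 0.2], 'tool_rot': [179.99, 0.009, -69.445], 'contact_force': [0.181, 0.403, -1.039], 'gripper_width': 0.033, 'gripper_force': 59.563}
held
4577 circle 470.9654846191406 -262.055908203125 23.843936920166016 rect ((471.9234619140625, -258.7633972167969), (44.64952850341797, 36.00437545776367), 8.186395645141602) z 0.19800435112976922 n [ 0.001 -0.003  1.   ]
lower
1057 circle 493.0394592285156 -325.1405334472656 17.95865249633789 rect ((492.8052062988281, -325.0032043457031), (35.527008056640625, 34.89804458618164), 20.036251068115234) z 0.020747491054367462 n [ 0.001  0.001 -1.   ]
[([0.502, -0.3249, 0.0181], 0.63)]
```

View pics/w8.png

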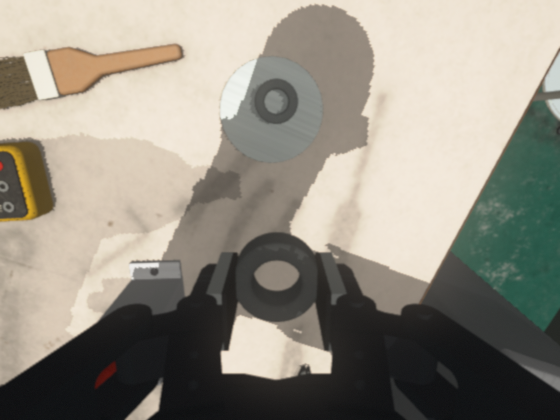

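```bash
python3 - <<'E'
from look import *
W=np.load("w8.npy").reshape(-1,3); d=orient(DOWN,0); e=np.array(telemetry.get_state()["ee_pos"])
L=W-e; a=L@CX; b=L@CY; m=(abs(b)<.004)&(abs(L[:,2]+.002)<.002)&(abs(a)<.03)
off=(a[m].min()+a[m].max())/2; print("held along CX",a[m].min(),a[m].max(),off)
if abs(off)>.003: off=0
t=np.array([.4930,-.3251,0])-off*CX
r.move_to(t+[0,0,.12],d)
r.move_l(t+[0,0,.045],d,rate=.1)
h=r.move_l(t+[0,0,.0365],d,rate=.02,max_force=3); print(h); s=st()
if s["ee_pos"][2]<.0405:
    r.gripper_open(); r.wait(.2); r.move_l(t+[0,0,.16],d,rate=.1)
    r.move_l(t+.07*CX+[0,0,.2],d,rate=.15); r.wait(.2)
    p,W=cloud("wrist"); save(p[30:230,180:380],"w9.png")
    q=circ(W,t,.032,.042); circ(W,t,.012,.03)
    p,W=cloud("top"); circ(W,t,.032,.042); Q=W.reshape(-1,3)
    q=Q[(np.hypot(Q[:,0]-.535,Q[:,1]+.102)<.05)&(Q[:,2]>.17)&(Q[:,2]<.2)]; print("butt",q.mean(0),q[:,2].max())
    p,W=cloud("scene"); save(cv2.resize(p[90:370,170:400],None,fx=2,fy=2),"s9.png")
st()
E
```

```text
held along CX -0.018197393882514724 0.017850002099952647 -0.0001736958912810383
True
{'time_s': 27.683, 'ee_pos': [0.493, -0.325, 0.038], 'tool_rot': [-179.979, -0.027, -69.488], 'contact_force': [-1.696, 1.165, 4.945], 'gripper_width': 0.033, 'gripper_force': 60.224}
1177 circle 491.72149658203125 -325.3251037597656 17.992412567138672 rect ((491.9753112792969, -325.34332275390625), (35.417022705078125, 34.741451263427734), 20.543067932128906) z 0.03574313152691089 n [-0.002  0.001 -1.   ]
91 circle 496.872802734375 -324.7664794921875 15.238215446472168 rect ((496.2449645996094, -323.6839294433594), (23.51065444946289, 29.072175979614258), 89.04430389404297) z 0.020463317981716245 n [ 0.002 -0.019  1.   ]look.py:5: RuntimeWarning: Mean of empty slice.
  (x,y),rr=cv2.minEnclosingCircle((q[:,:2]*1000).astype(np.float32)); n=np.linalg.svd(q-q.mean(0),full_matrices=0)[2][2]
  ret = um.true_divide(
Traceback (most recent call last):
  File "look.py", line 5, in circ
    (x,y),rr=cv2.minEnclosingCircle((q[:,:2]*1000).astype(np.float32)); n=np.linalg.svd(q-q.mean(0),full_matrices=0)[2][2]
                                                                          ~~~~~~~~~~~~~~~~~~~~~~~~~~~~~~~~~~~~~~~~~~~~~^^^
IndexError: index 2 is out of bounds for axis 0 with size 0
```

```bash
python3 - <<'E'
from h import *
r.move_to([.45,-.1,.36],orient(DOWN,0))
p,W=cloud("scene"); save(cv2.resize(p[90:370,170:400],None,fx=2,fy=2),"s9.png"); Q=W.reshape(-1,3)
for z0,z1 in((.105,.13),(.13,.155),(.155,.175),(.175,.2)):
    q=Q[(np.hypot(Q[:,0]-.535,Q[:,1]+.102)<.03)&(Q[:,2]>z0)&(Q[:,2]<z1)]; print(len(q),q.mean(0).round(4),q[:,2].max() if len(q) else 0)
st()
E
```

```text
113 [ 0.5317 -0.1061  0.1178] 0.1299255581599753
107 [ 0.5333 -0.1056  0.1423] 0.1548850347962718
95 [ 0.5334 -0.1057  0.1652] 0.17456652494901814
105 [ 0.5359 -0.1016  0.1817] 0.18727346321071903
{'time_s': 31.775, 'ee_pos': [0.45, -0.1, 0.358], 'tool_rot': [179.858, 0.042, -69.535], 'contact_force': [0.204, -0.988, -0.705], 'gripper_width': 0.086, 'gripper_force': 0.0}
```

View pics/s9.png

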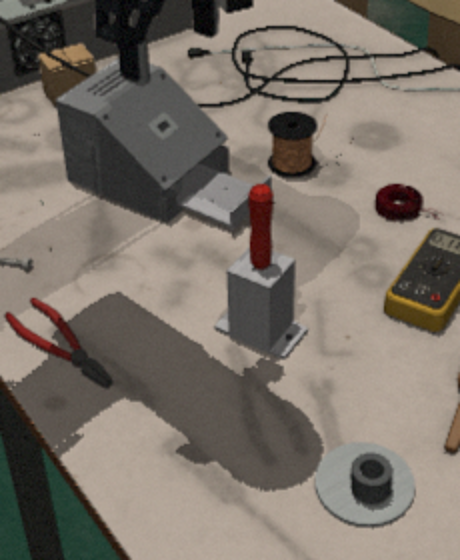

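The picture shows the drawer out at (225,195), the screwdriver upright in its holder at (262,230), and the two rings stacked in line on the plate at (371,478).

```bash
python3 -c "
from rig import r
print(r.close_job())"
```

```text
the job is handed in; nothing more can be done
None
```

I handed the job in at about 32 s on the robot clock. The drawer is out, the screwdriver is back in its holder (butt about 1.5 mm above nominal, leaning about 1.5°), and the drawer ring lies flat on the lower ring, about 1.3 mm off centre; the hand-in returned no verdict.

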